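# Lock up the lever arch file

## Robot

A 6-joint arm with a two-finger parallel gripper is mounted at the origin on a cart in front of the work surface, level with it; the furniture and walls round the work are solid. World frame = base frame: x ahead of the robot, y to its left, z up, the work surface at z = 0. Lengths are in m, angles in rad, forces in N, time in s.
With the tool pointing down it reaches from about 0.25 to 0.85 m from the base axis. Payload 12.5 kg.
Tool frame: the origin (TCP) lies at the very end of the fingers, on their centre line; the grasp point (between the pads) lies 19 mm behind it; z points along the fingers, y is the line along which they close (so a half turn about z gives the same grasp; the last joint's range is limited). The gripper opens to 93 mm and grips with 3 to 60 N. Pads are 15 mm wide; open, the fingers measure 128 mm over their backs; the gripper's body (75 mm by 188 mm) begins 65 mm behind the grasp point.
Start: joints at [1.24, 0.351, 1.652, -0, 1.139, -0.085], TCP at [0.134, 0.533, 0.219] pointing down, gripper open.
Joint ranges: [-2.75, 2.75], [-0.79, 2.1], [0.01, 2.65], [-1.57, 4.71], [0.07, 3.14], [-2.87, 2.87]. Speed limits (rad/s): [2.22, 2.22, 2.79, 3.14, 3.14, 3.14].

## Interface

Orientations are given as a 3x3 rotation matrix whose columns are the frame's x, y, z axes.
In Python, from station import get_obs, snapshot, close_job gives the robot as it stands.
- The arm moves only by the tool drive_tool, never from a script. Its argument "series" is a list of rows, each a list of 5 numbers: the closure, from 0 (fully open) to 1 (shut), then the shift along the world's x, y, z in m, then the turn about the world's z in rad. A call has 1 to 12 rows; each row shifts and turns the commanded pose from where the row before left it; what a row does not reach is not made up. A row lasts 1/12 s, in which the tool goes at most 41.7 mm and 7.16 degrees, less where a joint would pass 70% of its speed; a pose out of reach is approached as far as the arm can. A call is refused whole if a number of a shift passes 0.0417 or a number of a turn 0.125, either way. A call with a gripper value outside its range is refused whole. The fingers move at their own pace and stop on an object; the grip force is fixed at half the most. Time passes only in rows, so rows that do not move let the fingers close. It gives the time, the measured TCP pose, the force, the opening and the grip force at its end, in the units of the state.
- get_obs(): the state, without advancing time (a new reading comes with each control period).
- snapshot(name): name is "side" or "top" or "wrist"; returns a dict with "img" (480x640x3 uint8, red, green, blue), "intrinsics" (3x3 intrinsics, pixels), "dist" ([k1, k2, p1, p2, k3] as OpenCV has them; the pictures are not rectified), "view" (4x4, takes a point from world to camera coordinates). Camera axes: x right, y down, z forward; pixel columns grow to the right and rows downward; lengths in m; the calibration is good to about 2 mm. A picture is of the moment at which its call begins. There is no depth.
- close_job(): hands the job in; it is judged then, once.
The state is a dict: "t": time; "joint_pos": joint angles; "joint_velocities": joint speeds; "tau": joint torques, N m; "eef_pos": TCP position; "orientation": TCP orientation; "contact_force": force on the tool from outside, world axes, zero at the start; "moment": the same for the moment, N m; "grip_width": finger opening in m; "grip_force": force on a finger pad.
Only numpy, scipy, OpenCV 4.12 (cv2) and the standard library are available. Lean on these libraries where they do the work, as an engineer would, in place of code of your own. Each camera call takes 0.05 s, during which the arm holds its last target. There are 200 camera calls.

## Task

The small lever arch file on the desk has been filled but is still open. With the fingertips, press its paper-clamping bar down the two posts until it lies on the paper, and push the raised lever over towards the spine and down until it snaps past its dead point and holds both arches shut on the posts. Do not grip the lever and do not lift anything; leave the file lying where it is and the clip, the pen, the sticky notes and the eraser on it undisturbed.

Things in the scene. Friction and masses are not known exactly. Their poses are not given: they have to be found in the camera images.
- file: loose blue A5 lever arch file lying open and flat, 1.3 to 1.9 kg; back board, spine and front cover side by side, 234 mm along x, y from -145 to +389 mm, boards 3 mm thick. Origin on the desk midway between its two posts; x along the spine, y from the posts to the spine and front cover, z up. White sheets on the posts: 210 mm along x, y from -140 to +8 mm, top 20.5 mm above the desk
- post_near (a point): tip of the steel post at the file's x = -40 mm, y = 0; 48 mm above the desk, 4 mm thick
- post_far (a point): tip of the like post at x = +40 mm, y = 0
- bar_top (a point): middle of the top of the paper-clamping bar: steel strip 12 mm wide (file y), 2 mm thick, 112 mm long (file x) with black grips 15 mm wide round the posts, up to 5 mm higher than the strip; between the grips 66 mm of strip are free to press on
- bar (a joint): how far the bar is pushed down the posts, m: 0 to 0.007 at the start, 0.018 when it lies on the paper (a hard stop). It grips the posts with about 4 N and stays where it is left
- lever_pad (a point): middle of the upper face of the black thumb pad at the lever's end, 20 mm wide (file x), 22 mm along the lever, 6 mm thick. x axis: the file's x; y axis: along the lever to its free end; z axis: out of the upper face, the face to push, which looks to the paper while raised and up when locked. It lies 2.8 mm above the line from the axle along the lever. The pad's back is not to be touched
- lever_axle (a point): point on the lever's axle, at x = -72 mm, y = 20 mm in the file's frame, 16 mm above the desk; axes as the file's. The axle lies along the file's x. The pad's middle is 53 mm and the lever's end 64 mm from it; the arm between is steel, 12 mm wide, 2.6 mm thick
- lever (a joint): turn of the lever, rad: 0 = raised, 75 degrees above level, leaning to the spine (+y); grows as it is pushed to +y and down; dead point 1.0; 1.25 = locked, 3 degrees above level over the back board, a hard stop. Springs back to 0 if let go before the dead point, snaps to 1.25 after it. The push at the pad is greatest, about 16 N, near 0.6
- arches (a joint): turn of the two steel arches, rad, geared to the lever (0.55 of its turn): 0 = open, leaning to the spine, up to 69 mm above the desk; 0.69 = shut, tips on the posts. 4 mm thick, at x = -40 and +40 mm, turning about an axle along x at y = 42 mm, 22 mm above the desk
- binder_clip: loose small black binder clip lying on the paper stack, 53x32x14 mm, origin under its centre
- pen: loose black pen lying on the open front cover, 145 mm long, 12 mm wide, 9 mm high, origin under its centre
- notes: loose pad of yellow sticky notes on the open front cover, 78x78x12 mm, origin under its centre
- eraser: loose blue and white eraser lying on the spine board, 23x48x13 mm, origin under its centre

How it is judged:
At the end, for the whole second after the job is handed in: The lever is locked past its dead point (above 1.18), both arches are shut (above 0.66), the bar is within 2.5 mm of its stop on the paper, the file lies still within 30 mm of its start, and the clip, pen, notes and eraser lie within 35 mm of theirs (value of joint lever above 1.18 rad and value of joint arches above 0.66 rad and value of joint bar above 0.0155 m and distance of file from where it was at the start of the episode below 0.03 m and linear speed of file below 0.01 m/s and distance of each of binder_clip, pen, notes, eraser from where it was at the start of the episode below 0.035 m); the robot touches nothing.
It fails at once if the file is lifted or tipped off the desk (height (world z) of file above 0.012 m or angle between file's own z axis and vertical above 0.08 rad).
It fails at once if the file is dragged along the desk (distance of file from where it was at the start of the episode above 0.05 m).
It fails at once if the clip, pen, notes or eraser is lifted (height (world z) of binder_clip above 0.045 m or height (world z) of any of pen, notes, eraser above 0.03 m).
It fails at once if the lever is gripped or hooked by the back of its pad (contact force between lever_c3 and the fingers above 3 N).
It also fails if it takes over 45 s, if anything falls off the work surface, if the arm or the gripper's body presses on something with over 40 N, if the wrist force passes 120 N, or if a joint passes its speed limit or range.

## Working session

There is one attempt and no reset: what is moved stays moved. The work goes in short steps, Python scripts to look and compute and a tool call to move; the robot and the scene stay as the last step left them, time stands still between calls to the robot, and variables do not carry over. Pictures are saved under pics/ and viewed, at most 10 in all, crops included, and the job is handed in when it is done.

Besides the shell and the picture viewer there is one more tool, called by a JSON object that holds its "op" and its "data". drive_tool: Moves the arm, as the interface text tells. Its arguments: {"type":"object","properties":{"series":{"type":"array"}},"required":["series"]}

```bash
mkdir -p pics
cat > h.py <<'E'
import numpy as np, cv2
from station import get_obs, snapshot, close_job
def ray(s,uv):
    p=cv2.undistortPoints(np.array(uv,float).reshape(-1,1,2),s["intrinsics"],np.array(s["dist"],float)).reshape(-1,2)
    V=np.array(s["view"]);R=V[:3,:3];c=-R.T@V[:3,3]
    return c,(np.c_[p,np.ones(len(p))])@R
def onz(s,uv,z):
    c,d=ray(s,uv);return c+d*((z-c[2])/d[:,2:])
def tri(ss,uvs):
    A=np.zeros((3,3));b=np.zeros(3)
    for s,uv in zip(ss,uvs):
        c,d=ray(s,[uv]);d=d[0]/np.linalg.norm(d[0]);P=np.eye(3)-np.outer(d,d);A+=P;b+=P@c
    return np.linalg.solve(A,b)
def proj(s,X):
    V=np.array(s["view"]);return cv2.projectPoints(np.array(X,float).reshape(-1,3),cv2.Rodrigues(V[:3,:3])[0],V[:3,3],s["intrinsics"],np.array(s["dist"],float))[0].reshape(-1,2)
def save(n,s):
    cv2.imwrite(f"pics/{n}.png",s["img"][:,:,::-1]); import pickle; pickle.dump(s,open(f"pics/{n}.pkl","wb"))
def load(n):
    import pickle; return pickle.load(open(f"pics/{n}.pkl","rb"))
E
python3 - <<'E'
from h import *
for n in("top","side"): save(n+"0",snapshot(n))
o=get_obs();print(o["eef_pos"],o["orientation"],o["t"],o["grip_width"])
for n in("top0","side0"):
    V=np.array(load(n)["view"]);print(n,-V[:3,:3].T@V[:3,3])
E
```

```text
[0.13372884 0.53321208 0.21819647] [[-9.69947651e-01  2.43313502e-01 -3.06558733e-04]
 [ 2.43313683e-01  9.69947237e-01 -8.99166951e-04]
 [ 7.85663366e-05 -9.46734806e-04 -9.99999549e-01]] 0.1 0.0926144395147385
top0 [0.46584527 0.14652505 0.92837639]
side0 [ 0.34441044 -0.75456036  0.57987158]
```

View pics/top0.png

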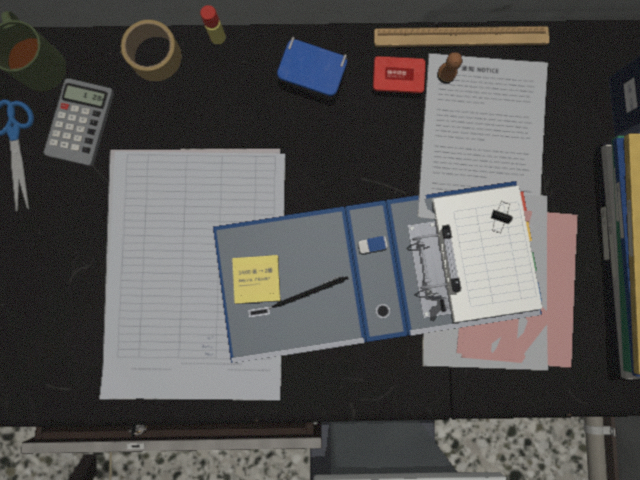

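View pics/side0.png

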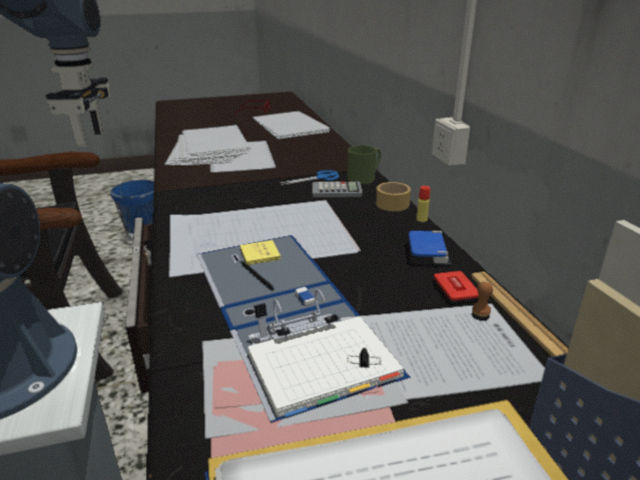

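The top view shows the file near (380,265), with the spine to the left and the lever near (437,308). The side view shows the lever raised at (261,312), the bar at (295,333) and the posts beside it. I'll zoom in next.

Run:
```python
from h import *
a=load("top0")["img"][200:340,390:480,::-1]; b=load("side0")["img"][270:360,230:360,::-1]
a=cv2.resize(a,None,fx=4.2,fy=4.2,interpolation=3); b=cv2.resize(b,None,fx=3.2,fy=3.2,interpolation=3)
c=np.zeros((590,800,3),np.uint8);c[:588,:378]=a;c[:288,380:796]=b
cv2.imwrite("pics/z0.png",c)
```

```text
(no output)
```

View pics/z0.png

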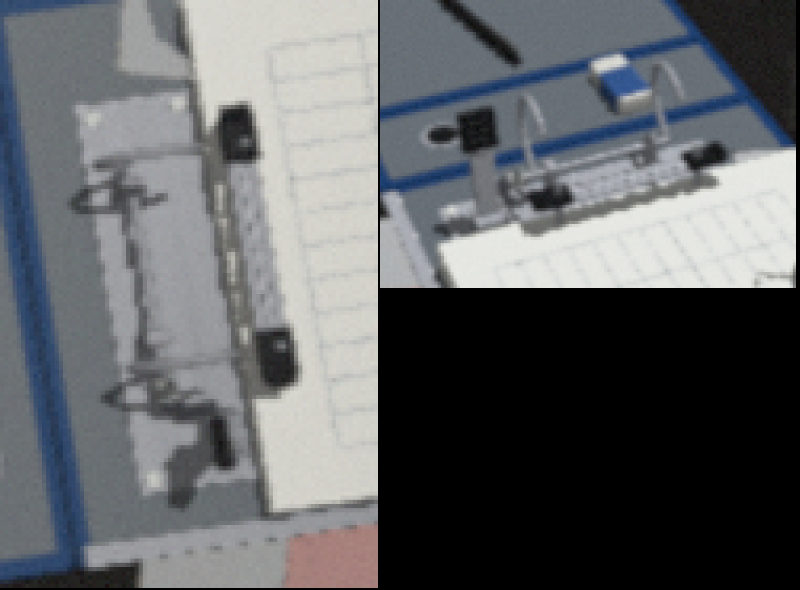

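The zoom shows the post tips in the top view at about (456.9,282.1) and (447.9,234). The grips in the side view are at about (283,331) and (332,318). The lever pad is at (443,305) in top and (261,311) in side.

Run:
```python
from h import *
np.set_printoptions(precision=4,suppress=True)
t,s=load("top0"),load("side0")
gn=tri([t,s],[(455.7,285.3),(283.1,331.3)]);gf=tri([t,s],[(446.9,231.7),(332.2,318.4)])
pad=tri([t,s],[(442.9,305.2),(260.9,310.6)])
print("grips",gn,gf,"pad",pad)
P=onz(t,[(456.9,282.1),(447.9,234)],.048);print("posts",P,np.linalg.norm(P[1]-P[0]))
# board corners on z=.003 : back board/ file outline by top picture
C=onz(t,[(214,227.5),(231,361)],.003);print("cover corners",C)
o=P.mean(0);ex=(P[1]-P[0]);ex[2]=0;ex/=np.linalg.norm(ex);ey=np.array([-ex[1],ex[0],0])
print("ex",ex,"yaw",np.arctan2(ex[1],ex[0]))
for n,p in(("gn",gn),("gf",gf),("pad",pad),("c1",C[0]),("c2",C[1])): d=p-o;print(n,d@ex,d@ey,p[2])
d=C[0]-C[1];print("yaw by cover",np.arctan2(d[1],d[0]))
```

```text
grips [ 0.4664 -0.0795  0.0371] [ 0.5556 -0.0685  0.0376] pad [ 0.4353 -0.0506  0.0657]
posts [[ 0.4706 -0.0787  0.048 ]
 [ 0.5493 -0.0672  0.048 ]] 0.07954982405087382
cover corners [[0.5708 0.3245 0.003 ]
 [0.3448 0.295  0.003 ]]
ex [0.9894 0.1454 0.    ] yaw 0.14587847495783798
gn -0.04400617960113393 -0.00014961268920415428 0.037081486212431104
gf 0.04583415781164731 -0.002258129507940699 0.037577628862255685
pad -0.07056436034588859 0.0329415226953931 0.06573809302123856
c1 0.1180054306689113 0.38436396120091204 0.0030000000000000027
c2 -0.10987714456339462 0.38799641269824436 0.0030000000000000027
yaw by cover 0.1299398105330228
```

{"op": "drive_tool", "data": {"series": [[1, 0.0157, -0.0253, 0, -0.0495], [1, 0.0157, -0.0253, 0, -0.0495], [1, 0.0157, -0.0253, 0, -0.0495], [1, 0.0157, -0.0253, 0, -0.0495], [1, 0.0157, -0.0253, 0, -0.0495], [1, 0.0157, -0.0253, 0, -0.0495], [1, 0.0157, -0.0253, 0, -0.0495], [1, 0.0157, -0.0253, 0, -0.0495], [1, 0.0157, -0.0253, 0, -0.0495], [1, 0.0157, -0.0253, 0, -0.0495], [1, 0.0157, -0.0253, 0, -0.0495], [1, 0.0157, -0.0253, 0, -0.0495]]}}

```text
t: 1.1
eef_pos: [0.3226, 0.2285, 0.2186]
orientation: [[-0.666, 0.746, -0.0], [0.746, 0.666, -0.0], [0.0, -0.0, -1.0]]
contact_force: [0.7, 0.4, -1.1]
grip_width: 0.0178
grip_force: 0.0
```

{"op": "drive_tool", "data": {"series": [[1, 0.0157, -0.0253, 0, -0.0495], [1, 0.0157, -0.0253, 0, -0.0495], [1, 0.0157, -0.0253, 0, -0.0495], [1, 0.0157, -0.0253, 0, -0.0495], [1, 0.0157, -0.0253, 0, -0.0495], [1, 0.0157, -0.0253, 0, -0.0495], [1, 0.0157, -0.0253, -0.01, -0.0495], [1, 0.0157, -0.0253, -0.015, -0.0495], [1, 0.0157, -0.0253, -0.02, -0.0495], [1, 0.0157, -0.0253, -0.02, -0.0495], [1, 0.0157, -0.0253, -0.02, -0.0495], [1, 0.0157, -0.0253, -0.015, -0.0495]]}}

```text
t: 2.1
eef_pos: [0.5105, -0.075, 0.1168]
orientation: [[-0.134, 0.991, -0.002], [0.991, 0.134, 0.0], [0.001, -0.002, -1.0]]
contact_force: [0.5, 0.2, -0.1]
grip_width: 0.0001
grip_force: 0.0
```

Run:
```python
from h import *
for n in("wrist","side"): save(n+"1",snapshot(n))
a=load("wrist1")["img"][:,:,::-1]; b=cv2.resize(load("side1")["img"][250:350,220:360,::-1],(770,550),interpolation=3)
cv2.imwrite("pics/w1.png",a);cv2.imwrite("pics/s1.png",b)
w=load("wrist1");V=np.array(w["view"]);print(-V[:3,:3].T@V[:3,3],V[2,:3],get_obs()["eef_pos"])
R=np.array([[.9906,-.1366,0],[.1366,.9906,0],[0,0,1]]);o=np.array([.510,-.073,0])
for q in([-.04,0,.048],[.04,0,.048],[-.072,.031,.068],[-.072,.02,.016]): print(q,proj(w,o+R@q),proj(load("side1"),o+R@q))
```

```text
[ 0.50125529 -0.01025314  0.28271258] [ 0.02957956 -0.2349251  -0.9715633 ] [ 0.51089463 -0.07631924  0.11607945]
[-0.04, 0, 0.048] [[256.13172393 246.80072436]] [[284.45053587 325.40967342]]
[0.04, 0, 0.048] [[380.02082216 246.55948541]] [[327.91691784 313.91510489]]
[-0.072, 0.031, 0.068] [[193.67773116 204.17163861]] [[259.8988181  310.15619978]]
[-0.072, 0.02, 0.016] [[217.82584419 208.37610598]] [[263.64369822 338.33001169]]
```

View pics/w1.png

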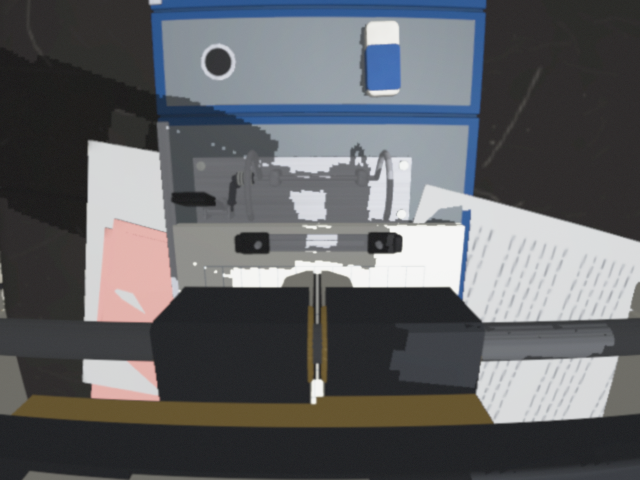

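View pics/s1.png

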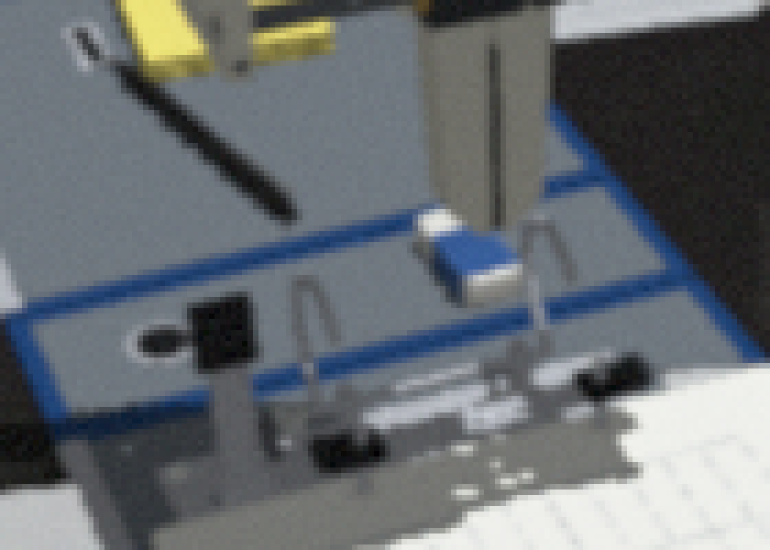

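The wrist view shows the posts at (257,244) and (378,243), so my estimate is about 2 mm out, and the finger line at column 318 is centred on the bar. The side view shows the lever raised and the bar in shadow. I'll press the bar now.

{"op": "drive_tool", "data": {"series": [[1, 0, 0.002, -0.015, 0], [1, 0, 0.001, -0.018, 0], [1, 0, 0, -0.018, 0], [1, 0, 0, -0.014, 0], [1, 0, 0, -0.01, 0], [1, 0, 0, -0.004, 0], [1, 0, 0, -0.004, 0], [1, 0, 0, -0.004, 0], [1, 0, 0, -0.003, 0], [1, 0, 0, -0.003, 0], [1, 0, 0, 0, 0], [1, 0, 0, 0, 0]]}}

```text
t: 3.2
eef_pos: [0.511, -0.0709, 0.0258]
orientation: [[-0.137, 0.991, 0.001], [0.991, 0.137, -0.0], [-0.0, 0.001, -1.0]]
contact_force: [0.3, -0.4, -0.5]
grip_width: 0.0009
grip_force: 0.0
```

{"op": "drive_tool", "data": {"series": [[1, 0, 0, -0.002, 0], [1, 0, 0, -0.001, 0], [1, 0, 0, 0, 0]]}}

```text
t: 3.45
eef_pos: [0.5111, -0.071, 0.0228]
orientation: [[-0.137, 0.991, 0.001], [0.991, 0.137, -0.0], [-0.001, 0.001, -1.0]]
contact_force: [1.9, -0.8, 1.6]
grip_width: 0.0005
grip_force: 0.7
```

{"op": "drive_tool", "data": {"series": [[1, 0, 0, -0.001, 0], [1, 0, 0, -0.001, 0], [1, 0, 0, 0, 0]]}}

```text
t: 3.7
eef_pos: [0.5112, -0.071, 0.0225]
orientation: [[-0.137, 0.991, 0.001], [0.991, 0.137, -0.0], [-0.001, 0.001, -1.0]]
contact_force: [-8.2, 0.8, 29.3]
grip_width: 0.0008
grip_force: 14.3
```

{"op": "drive_tool", "data": {"series": [[1, 0, 0, 0.01, 0], [1, 0, 0, 0.025, 0], [1, 0, 0, 0.025, 0], [1, 0, 0, 0.02, 0], [1, -0.015, 0.001, 0, 0], [1, -0.023, 0.001, 0, 0], [1, -0.023, 0.001, 0, 0], [1, -0.016, 0.001, -0.005, 0], [1, 0, 0, -0.015, 0], [1, 0, 0, -0.01, 0], [1, 0, 0, -0.005, 0], [1, 0, 0, 0, 0]]}}

```text
t: 4.7
eef_pos: [0.4331, -0.0666, 0.0649]
orientation: [[-0.137, 0.991, -0.002], [0.991, 0.137, 0.0], [0.001, -0.002, -1.0]]
contact_force: [-0.0, 0.3, -1.0]
grip_width: 0.0006
grip_force: 0.0
```

Run:
```python
from h import *
for n in("top","side"): save(n+"2",snapshot(n))
b=cv2.resize(load("side2")["img"][250:350,220:360,::-1],(434,310),interpolation=3)
a=cv2.resize(load("top2")["img"][200:340,390:480,::-1],(360,560),interpolation=3)
c=np.zeros((560,800,3),np.uint8);c[:,:360]=a;c[:310,364:798]=b
cv2.imwrite("pics/s2.png",c);o=get_obs();print(o["eef_pos"],o["contact_force"])
R=np.array([[.9906,-.1366,0],[.1366,.9906,0],[0,0,1]]);og=np.array([.510,-.0715,0])
print(R.T@(o["eef_pos"]-og))
F=[]
for f in np.radians([75,65,55,45,35,25,17,10,4]):
    F.append([-.075,.020+.053*np.cos(f)-.0028*np.sin(f)-.0075,.016+.053*np.sin(f)+.0028*np.cos(f)])
W=og+np.array(F)@R.T
print(W.round(4));print(np.diff(W,axis=0).round(4))
```

```text
[ 0.43377918 -0.06677198  0.06580197] [ 0.14971666 -0.54876229  0.37059508]
[-0.0748585   0.01509535  0.06580197]
[[ 0.4325 -0.0585  0.0679]
 [ 0.4313 -0.0497  0.0652]
 [ 0.4302 -0.0415  0.061 ]
 [ 0.4291 -0.0342  0.0555]
 [ 0.4283 -0.0279  0.0487]
 [ 0.4276 -0.023   0.0409]
 [ 0.4272 -0.02    0.0342]
 [ 0.4269 -0.0181  0.028 ]
 [ 0.4268 -0.0172  0.0225]]
[[-0.0012  0.0088 -0.0027]
 [-0.0011  0.0082 -0.0042]
 [-0.001   0.0073 -0.0056]
 [-0.0009  0.0063 -0.0068]
 [-0.0007  0.005  -0.0078]
 [-0.0004  0.003  -0.0068]
 [-0.0003  0.0018 -0.0062]
 [-0.0001  0.001  -0.0055]]
```

View pics/s2.png

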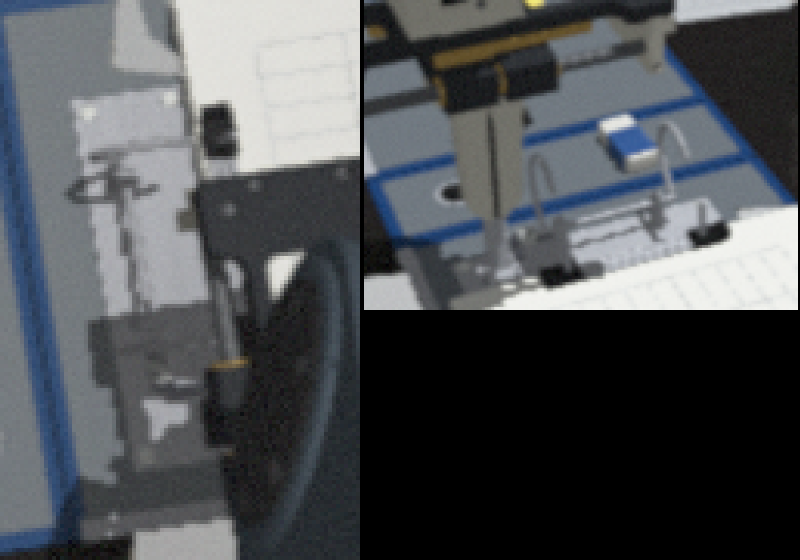

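The bar grips now lie on the paper with the posts showing above them. The closed fingers stand on the paper side of the lever, which is hidden behind them at about (490,230) in the composite. Next I push the lever along its arc.

{"op": "drive_tool", "data": {"series": [[1, -0.0006, 0.004, 0, 0], [1, -0.0006, 0.004, 0, 0], [1, -0.0006, 0.0044, -0.0013, 0], [1, -0.0006, 0.0044, -0.0014, 0], [1, -0.0005, 0.0041, -0.0021, 0], [1, -0.0006, 0.0041, -0.0021, 0], [1, 0, 0, 0, 0]]}}

```text
t: 5.38
eef_pos: [0.4309, -0.0422, 0.0592]
orientation: [[-0.138, 0.99, 0.002], [0.99, 0.138, -0.002], [-0.002, 0.002, -1.0]]
contact_force: [-0.3, -14.6, 3.7]
grip_width: 0.0005
grip_force: 6.4
```

{"op": "drive_tool", "data": {"series": [[1, -0.0005, 0.0037, -0.0026, 0], [1, -0.0005, 0.0037, -0.0026, 0], [1, -0.0005, 0.0032, -0.003, 0], [1, -0.0004, 0.0032, -0.0034, 0], [1, -0.0004, 0.0026, -0.0038, 0], [1, -0.0003, 0.0026, -0.0039, 0], [1, 0, 0, 0, 0]]}}

```text
t: 5.97
eef_pos: [0.4285, -0.0227, 0.0397]
orientation: [[-0.137, 0.991, 0.002], [0.991, 0.137, -0.001], [-0.001, 0.002, -1.0]]
contact_force: [1.7, -4.1, 2.4]
grip_width: 0.0007
grip_force: 2.0
```

{"op": "drive_tool", "data": {"series": [[1, -0.0002, 0.0015, -0.0034, 0], [1, -0.0002, 0.0015, -0.0034, 0], [1, -0.0002, 0.0009, -0.0031, 0], [1, -0.0001, 0.0009, -0.0031, 0], [1, 0, 0.0005, -0.0025, 0], [1, 0, 0, -0.001, 0], [1, 0, 0, 0, 0]]}}

```text
t: 6.55
eef_pos: [0.4266, -0.0173, 0.0226]
orientation: [[-0.137, 0.991, -0.001], [0.991, 0.137, 0.0], [0.0, -0.001, -1.0]]
contact_force: [0.0, -0.2, 0.2]
grip_width: 0.0004
grip_force: 0.0
```

{"op": "drive_tool", "data": {"series": [[1, 0, 0, -0.0015, 0], [1, 0, 0, -0.001, 0], [1, 0, 0, 0, 0]]}}

```text
t: 6.8
eef_pos: [0.427, -0.0174, 0.021]
orientation: [[-0.136, 0.991, 0.0], [0.991, 0.136, 0.0], [0.0, 0.0, -1.0]]
contact_force: [-4.5, 1.6, 17.5]
grip_width: 0.0003
grip_force: 8.4
```

Contact is firm at 21 mm, which matches the locked height. I'll lift off, move clear and look.

{"op": "drive_tool", "data": {"series": [[1, 0, 0, 0.008, 0], [1, 0, 0, 0.02, 0], [1, 0, 0, 0.03, 0], [1, 0, 0, 0.035, 0], [1, 0, 0.03, 0.03, 0], [1, -0.01, 0.04, 0.02, 0], [1, -0.01, 0.04, 0.01, 0], [1, -0.01, 0.04, 0, 0], [1, -0.01, 0.04, 0, 0], [1, -0.01, 0.04, 0, 0], [1, 0, 0.03, 0, 0], [1, 0, 0, 0, 0]]}}

```text
t: 7.8
eef_pos: [0.3774, 0.2417, 0.1713]
orientation: [[-0.14, 0.99, 0.001], [0.99, 0.14, 0.001], [0.001, 0.001, -1.0]]
contact_force: [0.3, -0.4, 0.0]
grip_width: 0.0002
grip_force: 0.0
```

Run:
```python
from h import *
for n in("top","side"): save(n+"3",snapshot(n))
b=cv2.resize(load("side3")["img"][250:350,220:360,::-1],(434,310),interpolation=3)
a=cv2.resize(load("top3")["img"][200:340,390:480,::-1],(360,560),interpolation=3)
c=np.zeros((560,800,3),np.uint8);c[:,:360]=a;c[:310,364:798]=b
c[320:560,364:684]=cv2.resize(load("top3")["img"][:,:,::-1],(320,240))
cv2.imwrite("pics/s3.png",c);o=get_obs();print(o["eef_pos"],o["contact_force"])
```

```text
[0.37752731 0.23812349 0.17087667] [-0.32257576  0.02543622 -1.39166827]
```

View pics/s3.png

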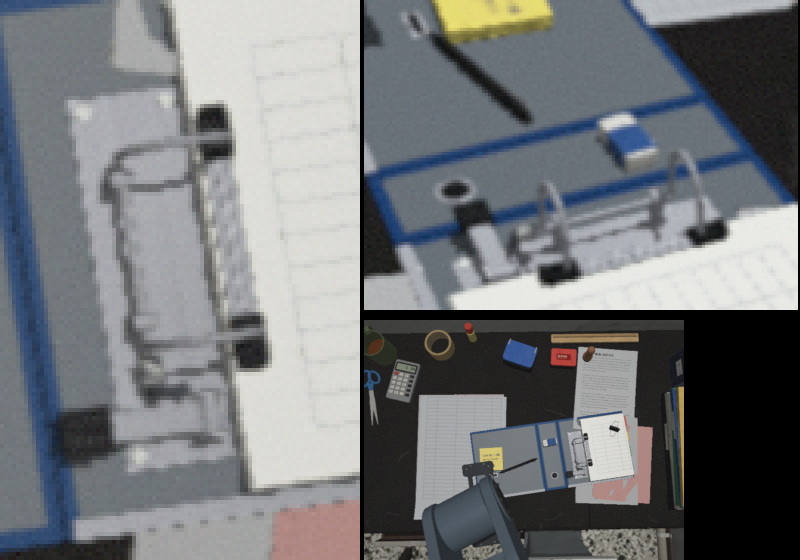

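The picture shows the lever lying flat with its pad at (85,435), both arches closed onto the posts at (215,132) and (250,340), and the bar on the paper. The loose items have not moved and the arm is clear, so I'm handing the job in.

```bash
python3 -c "
from station import close_job;print(close_job())"
```

```text
the job is handed in; nothing more can be done
None
```

The job is handed in: the bar is pressed onto the paper, the lever is snapped down with both arches shut on the posts, and the last pictures show the file and loose items undisturbed; no verdict was returned.

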